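# Seal a batch of spice jars on a slide-in cap sealer

### The arm

A 6-joint arm with a two-finger parallel gripper is mounted at the origin on a cart in front of the work surface, level with it; the furniture and walls round the work are solid. World frame = base frame: x ahead of the robot, y to its left, z up, the work surface at z = 0. Lengths are in m, angles in rad, forces in N, time in s.
With the tool pointing down it reaches from about 0.3 to 0.85 m from the base axis. Payload 4.2 kg.
Tool frame: the origin (TCP) lies on the centre line of the jaws, within the pads' length; the fingertips stand 14 mm ahead of it and the grasp point (between the pads) lies 5 mm behind it; z points along the fingers, y is the line along which they close (so a half turn about z gives the same grasp; the last joint's range is limited). The gripper opens to 91 mm and grips with 3 to 60 N. Pads are 32 mm wide; open, the fingers measure 118 mm over their backs; the gripper's body (76 mm by 178 mm) begins 60 mm behind the grasp point.
Start: joints at [1.314, 0.32, 1.565, -0, 1.257, -0.02], TCP at [0.135, 0.559, 0.228] pointing down, gripper open.
Joint ranges: [-3.11, 3.11], [-0.84, 2.01], [0.21, 2.61], [-1.34, 4.49], [0.05, 2.63], [-2.56, 2.56]. Speed limits (rad/s): [2.57, 2.57, 3.14, 3.14, 3.14, 3.14].

### API

Orientations are given as a 3x3 rotation matrix whose columns are the frame's x, y, z axes.
In Python, from cell import bot gives the robot as it stands. Calls block until the motion is done:
- bot.move_ptp(position, orientation): joint-space move of the TCP to a pose.
- bot.line_to(position, vel=0.15, rotation=None): straight line of the TCP; rotation=None keeps the orientation; vel is the mean speed in m/s.
- bot.goto_joints(angles): joint-space move.
- bot.move_gripper(opening): finger opening in m; the grip force is fixed at half the most; returns when the fingers have stopped.
- bot.pause(seconds).
- bot.ik(position, orientation): joint angles nearest the present ones, or None.
- bot.capture(name): name is "side" or "top" or "wrist"; returns the picture (480x640x3 uint8, red, green, blue); there is no depth.
- bot.camera_model(name): a dict with "mtx" (3x3 intrinsics, pixels), "world_to_cam" (4x4, takes a point from world to camera coordinates); the wrist camera has in their place "hand_eye" (4x4, takes a point from camera to tool coordinates, whose origin is the TCP and whose axes are the flange's). Camera axes: x right, y up, looking along -z (the intrinsics and any distortion apply to the point x, -y, -z); pixel columns grow to the right and rows downward; lengths in m; the calibration is good to about 2 mm. A picture is of the moment at which its call begins: read the wrist's pose just before it. camera_model takes no time and is no camera call.
A pose or a line that the arm cannot do raises bot.IKError and nothing moves.
- bot.finish_job(): hands the job in; it is judged then, once.
Readings, each from a call of its own:
- bot.read_t(): time.
- bot.read_qpos(): joint angles.
- bot.read_dq(): joint speeds.
- bot.read_joint_torque(): joint torques, N m.
- bot.read_position(): TCP position.
- bot.read_tool_rot(): TCP orientation.
- bot.read_contact_force(): force on the tool from outside, world axes, zero at the start.
- bot.read_wrist_torque(): the same for the moment, N m.
- bot.read_gripper_width(): finger opening in m.
- bot.read_grip_force(): force on a finger pad.
Only numpy, scipy, OpenCV 4.12 (cv2) and the standard library are available. Lean on these libraries where they do the work, as an engineer would, in place of code of your own. Each camera call takes 0.05 s, during which the arm holds its last target. There are 200 camera calls.

### The job

Seal this batch of filled spice jars. With the carriage out at its loading station, stand every loose spice jar upright in a nest of its own in the carriage, push the carriage home to its sealing station under the head, and turn the dial clockwise to the long thick mark and leave it there for three seconds. Turn the dial back to its off dot, draw the carriage fully out to the loading station again, and stand the jars upright in the wooden caddy, one to a compartment. The dial may be turned up only while the carriage is home under the head; leave the shaker, jam jar, sauce bottle and mandarin where they are. Keep the arm clear of the wall cabinets that hang over the back of the worktop.

Things in the scene. Friction and masses are not known exactly. Their poses are not given: they have to be found in the camera images.
- sealer_base (a point): Bench cap sealer, fixed: white base plate 335 x 200 mm with two guide rods, a carriage, an overhanging head at the far end and a control box on its right. Point on the plate's top, 16 mm above the worktop, under the middle nest when the carriage is out. +x: the way the carriage is pushed home, away from the robot (within 0.08 rad of world x); y left, z up.
- carriage (a joint): Travel in m: 0 = fully out against the stop of the loading station (start), 0.135 = fully home against the stop of the sealing station under the head. An over-centre spring detent holds it at either stop with about 3 N: moving it off slowly takes 5 to 6 N, less towards the middle (0.0675); some 3 cm past the middle the spring draws it on to the other stop, where it stays.
- carriage_deck (a point): White nest tray of the carriage, 66 mm (x) x 184 mm (y). Point on the floor of the middle nest, 36 mm above the worktop, moving with the carriage; axes as sealer_base. Three open square nests, 53 x 53 mm inside, in a row at y = -59, 0 and +59 mm; walls 6 mm thick, 16 mm above the floor.
- carriage_grip (a point): Upright black round handle of the carriage, 20 to 25 mm in diameter, its top 108 mm above the worktop, on a low flat stem 98 mm in front (-x) of the middle nest. Point on the handle's axis, 92 mm above the worktop, moving with the carriage; axes as sealer_base.
- dial (a joint): Angle of the dial in rad, growing clockwise seen from above: 0 = pointer at the off dot, against a stop (starts at 0 to 0.35, i.e. not quite off at most); the long thick mark is at 80 degrees = 1.396 rad; upper stop at 2.8. It stays where it is left (friction 0.04 N m).
- dial_grip (a point): Dial grip: black bar 14 mm wide, 40 mm long, 26 mm high on a round skirt; bar top 87 mm above the worktop, skirt top 61 mm. Point on the dial's vertical axis 74 mm above the worktop; turns with the dial: its y axis runs along the bar to the white pointer end; at joint 0 it points along the sealer's +y.
- jar0: Spice jar with a dark, flat-topped round lid: 44 mm in diameter, 105 mm tall, 0.11 kg. Origin at the centre of its underside, z up along the jar. All jars are alike; only two or three of the four are present.
- jar1: Spice jar with a dark, flat-topped round lid: 44 mm in diameter, 105 mm tall, 0.11 kg. Origin at the centre of its underside, z up along the jar. All jars are alike; only two or three of the four are present.
- jar2: Spice jar with a dark, flat-topped round lid: 44 mm in diameter, 105 mm tall, 0.11 kg. Origin at the centre of its underside, z up along the jar. All jars are alike; only two or three of the four are present.
- jar3: Spice jar with a dark, flat-topped round lid: 44 mm in diameter, 105 mm tall, 0.11 kg. Origin at the centre of its underside, z up along the jar. All jars are alike; only two or three of the four are present.
- caddy_floor (a point): Open wooden jar caddy, 192 mm (x) x 68 mm (y) outside, 50 mm high, about 0.7 kg, loose on the worktop. Point on the floor of its middle compartment, 8 mm above the worktop; axes along its sides, z up. Three square compartments, 56 x 56 mm inside, in a row at x = -62, 0 and +62 mm; walls 6 mm thick, rising 36 to 42 mm above the floor.
- shaker: Glass shaker with a grey domed top, 44 mm in diameter, 90 mm tall, a bystander standing among the jars. Origin at the centre of its underside.
- jam: Jam jar, 65 mm in diameter, 94 mm tall, a bystander. Origin at the centre of its underside.
- sauce: Sauce bottle, 59 mm in diameter, 203 mm tall, a bystander. Origin at the centre of its underside.
- mandarin: Mandarin, 61 mm across, 50 mm high, a bystander. Origin at the centre of its underside.
- head_face (a point): Middle of the sealing head's underside, 154 mm above the worktop, straight above the middle nest when the carriage is home; axes as sealer_base. From here the head reaches 32 mm towards the robot, 98 mm behind, 92 mm to either side and 62 mm up. Jars in the carriage pass 13 mm below it.
- control_face (a point): Middle of the control box's face plate, on the dial's axis, 54 mm above the worktop; axes as sealer_base. The box is 104 mm (x) x 85 mm (y). Scale round the dial: off dot at +y, then ticks every 20 degrees clockwise, the fourth long and thick.
- cabinet_edge (a point): Lower front edge of the wall cabinet that hangs over the back of the worktop, 0.46 m up; the cabinet front runs along y from -0.25 to 0.15 m and has a knob that stands out 26 mm at y = 0.11, 0.52 to 0.55 m up. To its right (y -0.26 to -0.52) a corner cabinet's front slants towards the robot, to x = 0.35. Keep the wrist and arm out of them.

How it is judged:
On the way, in this order (a step that is already met when the one before it is completed fails the run):
1. every jar stands upright in a nest of the carriage, with the carriage out at the loading station (x of jar0 in the frame of carriage_deck between -0.012 and 0.012 m and y of jar0 in the frame of carriage_deck between -0.075 and 0.075 m and z of jar0 in the frame of carriage_deck between -0.004 and 0.006 m and angle between each of jar0, jar1, jar2, jar3's own z axis and vertical below 0.12 rad and x of jar1 in the frame of carriage_deck between -0.012 and 0.012 m and y of jar1 in the frame of carriage_deck between -0.075 and 0.075 m and z of jar1 in the frame of carriage_deck between -0.004 and 0.006 m and x of jar2 in the frame of carriage_deck between -0.012 and 0.012 m and y of jar2 in the frame of carriage_deck between -0.075 and 0.075 m and z of jar2 in the frame of carriage_deck between -0.004 and 0.006 m and x of jar3 in the frame of carriage_deck between -0.012 and 0.012 m and y of jar3 in the frame of carriage_deck between -0.075 and 0.075 m and z of jar3 in the frame of carriage_deck between -0.004 and 0.006 m and value of joint carriage below 0.006 m), for 0.2 s.
2. the carriage is home at the sealing station with all the jars still standing in their nests (x of jar0 in the frame of carriage_deck between -0.012 and 0.012 m and y of jar0 in the frame of carriage_deck between -0.075 and 0.075 m and z of jar0 in the frame of carriage_deck between -0.004 and 0.006 m and angle between each of jar0, jar1, jar2, jar3's own z axis and vertical below 0.12 rad and x of jar1 in the frame of carriage_deck between -0.012 and 0.012 m and y of jar1 in the frame of carriage_deck between -0.075 and 0.075 m and z of jar1 in the frame of carriage_deck between -0.004 and 0.006 m and x of jar2 in the frame of carriage_deck between -0.012 and 0.012 m and y of jar2 in the frame of carriage_deck between -0.075 and 0.075 m and z of jar2 in the frame of carriage_deck between -0.004 and 0.006 m and x of jar3 in the frame of carriage_deck between -0.012 and 0.012 m and y of jar3 in the frame of carriage_deck between -0.075 and 0.075 m and z of jar3 in the frame of carriage_deck between -0.004 and 0.006 m and value of joint carriage above 0.129 m), for 0.2 s.
3. the dial stays on the long thick mark for three seconds, with the carriage home and the jars in it (all of step 2 and value of joint dial between 1.2663 and 1.5263 rad), for 2.8 s.
4. the dial is back at the off dot, with the carriage still home (value of joint carriage above 0.129 m and value of joint dial below 0.12 rad), for 0.2 s.
5. the carriage is fully out at the loading station again, with the jars still standing in it (all of step 1 and value of joint dial below 0.12 rad), for 0.2 s.
At the end, for the whole second after the job is handed in: every jar stands upright (within 7 degrees) and at rest on the floor of a compartment of the caddy, the carriage is out at the loading station (joint under 6 mm) and the dial is at the off dot (within 0.12 rad) (x of jar0 in the frame of caddy_floor between -0.075 and 0.075 m and y of jar0 in the frame of caddy_floor between -0.012 and 0.012 m and z of jar0 in the frame of caddy_floor between -0.004 and 0.006 m and angle between each of jar0, jar1, jar2, jar3's own z axis and vertical below 0.12 rad and linear speed of each of jar0, jar1, jar2, jar3 below 0.02 m/s and x of jar1 in the frame of caddy_floor between -0.075 and 0.075 m and y of jar1 in the frame of caddy_floor between -0.012 and 0.012 m and z of jar1 in the frame of caddy_floor between -0.004 and 0.006 m and x of jar2 in the frame of caddy_floor between -0.075 and 0.075 m and y of jar2 in the frame of caddy_floor between -0.012 and 0.012 m and z of jar2 in the frame of caddy_floor between -0.004 and 0.006 m and x of jar3 in the frame of caddy_floor between -0.075 and 0.075 m and y of jar3 in the frame of caddy_floor between -0.012 and 0.012 m and z of jar3 in the frame of caddy_floor between -0.004 and 0.006 m and value of joint carriage below 0.006 m and value of joint dial below 0.12 rad); the robot touches nothing.
It fails at once if the dial is turned up beyond its second tick while the carriage is not home under the head (value of joint dial above 0.75 rad and value of joint carriage below 0.12 m).
It fails at once if the shaker is shoved aside or knocked over (distance of shaker from where it was at the start of the episode above 0.04 m or angle between shaker's own z axis and vertical above 0.5 rad).
It fails at once if the jam jar is shoved aside or knocked over (distance of jam from where it was at the start of the episode above 0.04 m or angle between jam's own z axis and vertical above 0.5 rad).
It fails at once if the sauce bottle is shoved aside or knocked over (distance of sauce from where it was at the start of the episode above 0.04 m or angle between sauce's own z axis and vertical above 0.5 rad).
It fails at once if the mandarin is shoved aside (distance of mandarin from where it was at the start of the episode above 0.04 m).
Of jar0, jar1, jar2, jar3 only 2 to 3 are there at a start; the rules pass over those that are not, and their reading is None.
At some moment in a run one of caddy may be knocked a few centimetres aside while the robot is not near it.
It also fails if it takes over 210 s, if anything falls off the work surface, if the arm or the gripper's body presses on something with over 40 N, if the wrist force passes 120 N, or if a joint passes its speed limit or range.

## Working session

There is one attempt and no reset: what is moved stays moved. The work goes in short steps, each a Python script; the robot and the scene stay as the last script left them, time stands still between calls to the robot, and variables do not carry over. Pictures are saved under pics/ and viewed, at most 14 in all, crops included, and the job is handed in when it is done.

```bash
ls; mkdir -p pics; python3 - <<'E'
from cell import bot
import cv2
for n in ("top","side"):
    cv2.imwrite(f"pics/{n}0.png",bot.capture(n)[:,:,::-1])
    m=bot.camera_model(n);print(n,m)
print(bot.camera_model("wrist"),bot.read_t())
E
```

```text
cell.py
pics
top {'mtx': array([[521.41005369,   0.        , 320.71401998],
       [  0.        , 521.41005369, 237.64795861],
       [  0.        ,   0.        ,   1.        ]]), 'world_to_cam': array([[-7.15911723e-02, -9.97433133e-01, -1.36009493e-03,
         1.03426032e-03],
       [ 9.74547269e-01, -7.02388322e-02,  2.12894638e-01,
        -5.60946106e-01],
       [-2.12443697e-01,  1.39158999e-02,  9.77074216e-01,
        -1.29107055e+00],
       [ 0.00000000e+00,  0.00000000e+00,  0.00000000e+00,
         1.00000000e+00]])}
side {'mtx': array([[481.14359536,   0.        , 318.0540991 ],
       [  0.        , 481.14359536, 233.24899106],
       [  0.        ,   0.        ,   1.        ]]), 'world_to_cam': array([[-0.99259718, -0.12130381, -0.00601819,  0.50666705],
       [ 0.06067565, -0.53819876,  0.84063105, -0.26289853],
       [-0.10521073,  0.83404285,  0.54157476, -1.24292098],
       [ 0.        ,  0.        ,  0.        ,  1.        ]])}
{'mtx': array([[383.45764673,   0.        , 322.3426756 ],
       [  0.        , 383.45764673, 237.34871227],
       [  0.        ,   0.        ,   1.        ]]), 'hand_eye': array([[-2.48357096e-04,  9.66418968e-01,  2.56971433e-01,
         7.20597473e-02],
       [ 9.99999969e-01,  2.30801743e-04,  9.84775083e-05,
        -5.32246860e-04],
       [ 3.58610773e-05,  2.56971449e-01, -9.66418995e-01,
        -1.57202989e-01],
       [ 0.00000000e+00,  0.00000000e+00,  0.00000000e+00,
         1.00000000e+00]])} 0.1
```

View pics/top0.png

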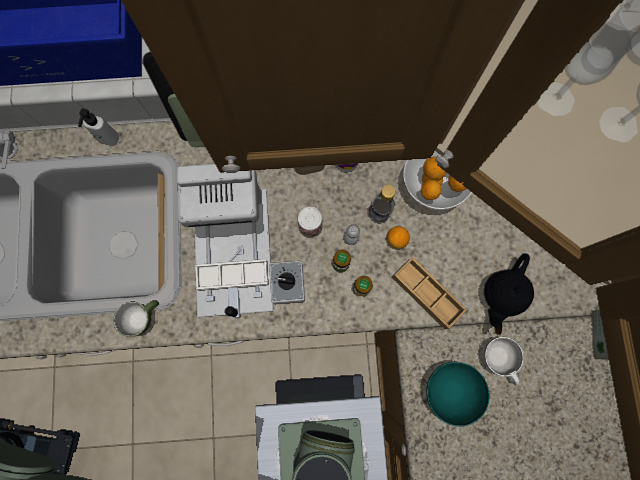

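View pics/side0.png

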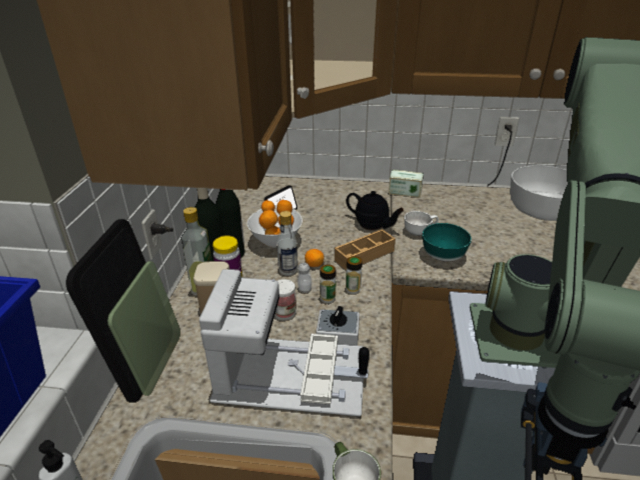

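The top view shows two jars with lids at about (342,257) and (363,284). The shaker is at (352,232), jam at (310,218), sauce at (383,203), mandarin at (398,237) and caddy at (428,292). The carriage is out at (232,274), its handle at (231,311) and the dial at (286,281). I'll zoom in for precise pixels.

```bash
cat > h.py <<'E'
import numpy as np, cv2
from cell import bot
def cam(name):
    m=bot.camera_model(name)
    if name=="wrist":
        T=np.eye(4);T[:3,:3]=bot.read_tool_rot();T[:3,3]=bot.read_position()
        return m["mtx"],T@m["hand_eye"]
    return m["mtx"],np.linalg.inv(m["world_to_cam"])
def ray(c,uv,z):
    K,T=c
    d=np.linalg.inv(K)@np.array([uv[0],uv[1],1.]);d=T[:3,:3]@(d*[1,-1,-1]);o=T[:3,3]
    return o+d*(z-o[2])/d[2]
def proj(c,p):
    K,T=c
    q=(np.linalg.inv(T)@np.append(p,1))[:3]*[1,-1,-1];q=K@q
    return q[:2]/q[2]
def R(yaw):  # tool down; tool y (closing) at yaw+90deg from world x
    c,s=np.cos(yaw),np.sin(yaw)
    return np.array([[c,s,0],[s,-c,0],[0,0,-1.]])
E
python3 - <<'E'
from h import *
im=cv2.imread("pics/top0.png")
a=cv2.resize(im[165:325,185:315],None,fx=3.7,fy=3.7,interpolation=cv2.INTER_CUBIC);b=cv2.resize(im[225:335,325:475],None,fx=5,fy=5,interpolation=cv2.INTER_CUBIC)
cv2.imwrite("pics/a.png",a);cv2.imwrite("pics/b.png",b)
c=cam("top")
for n,uv,z in [("jarA",(342,257),.105),("jarB",(363,284),.105),("shaker",(352,231),.09),("jam",(310,217),.094),("sauce",(387,190),.203),("mand",(398,237),.03),("dial",(286,280),.087),("handle",(231.5,311),.108),("caddy",(428,292),.05)]: print(n,ray(c,uv,z).round(3))
E
```

```text
jarA [ 0.497 -0.088  0.105]
jarB [ 0.426 -0.134  0.105]
shaker [ 0.565 -0.119  0.09 ]
jam [ 0.608 -0.015  0.094]
sauce [ 0.632 -0.201  0.203]
mand [ 0.553 -0.244  0.03 ]
dial [0.452 0.055 0.087]
handle [0.383 0.19  0.108]
caddy [ 0.4   -0.302  0.05 ]
```

View pics/a.png

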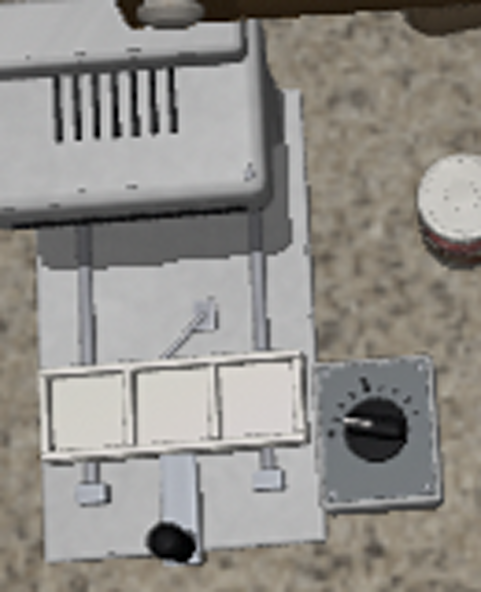

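View pics/b.png

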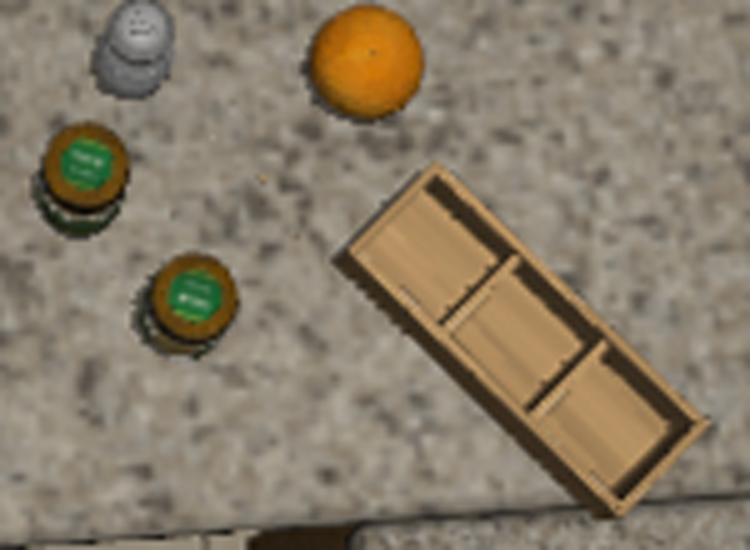

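```bash
python3 - <<'E'
from h import *
c=cam("top")
def p(n,L,s,o,z):
    P=np.array([ray(c,np.array(q)/s+o,z) for q in L]);print(n,P[:,:2].round(4).tolist(),P.mean(0).round(4));return P
p("A",[(87,164)],5,(325,225),.105);p("B",[(196,295)],5,(325,225),.105)
p("caddy",[(433,167),(342,255),(615,513),(708,425)],5,(325,225),.049)
P=p("deck",[(42,372),(303,353),(306,440),(45,462)],3.7,(185,165),.052)
p("handle",[(169,541)],3.7,(185,165),.104)
p("dial",[(376,430)],3.7,(185,165),.061)
p("ptr",[(348,422),(405,434)],3.7,(185,165),.087)
print("cab edge",ray(c,(350,155),.46))
print(bot.read_tool_rot().round(2))
for t in (0,np.pi,np.pi/2,-np.pi/2):
  for xy in ((.36,.12),(.4,-.15),(.4,-.3)):
    print(t,xy,bot.ik([*xy,.3],R(t)))
E
```

```text
A [[0.4949, -0.0886]] [ 0.4949 -0.0886  0.105 ]
B [[0.426, -0.1368]] [ 0.426  -0.1368  0.105 ]
caddy [[0.4902, -0.2703], [0.4479, -0.2187], [0.3077, -0.3426], [0.3481, -0.395]] [ 0.3985 -0.3066  0.049 ]
deck [[0.511, 0.2859], [0.5114, 0.1037], [0.4503, 0.1047], [0.448, 0.2851]] [0.4802 0.1948 0.052 ]
handle [[0.3832, 0.1929]] [0.3832 0.1929 0.104 ]
dial [[0.4525, 0.0555]] [0.4525 0.0555 0.061 ]
ptr [[0.4557, 0.0725], [0.4448, 0.0346]] [0.4503 0.0536 0.087 ]
cab edge [ 0.62670084 -0.0995399   0.46      ]
[[-0.97  0.23 -0.  ]
 [ 0.23  0.97 -0.  ]
 [ 0.   -0.   -1.  ]]
0 (0.36, 0.12) [ 2.91440753e-01 -4.01087462e-02  1.81690289e+00 -4.44089210e-16
  1.36479851e+00  1.86223708e+00]
0 (0.4, -0.15) [-3.85693386e-01  4.05877495e-02  1.73617802e+00 -4.44089210e-16
  1.36482688e+00  1.18510294e+00]
0 (0.4, -0.3) [-6.66503137e-01  1.61131601e-01  1.59786489e+00 -4.44089210e-16
  1.38259616e+00  9.04293190e-01]
3.141592653589793 (0.36, 0.12) [ 2.91440753e-01 -4.01087462e-02  1.81690289e+00 -4.44089210e-16
  1.36479851e+00 -1.27935557e+00]
3.141592653589793 (0.4, -0.15) [-3.85693386e-01  4.05877495e-02  1.73617802e+00 -4.44089210e-16
  1.36482688e+00 -1.95648971e+00]
3.141592653589793 (0.4, -0.3) [-6.66503137e-01  1.61131601e-01  1.59786489e+00 -4.44089210e-16
  1.38259616e+00 -2.23729946e+00]
1.5707963267948966 (0.36, 0.12) [ 2.91440753e-01 -4.01087462e-02  1.81690289e+00 -4.44089210e-16
  1.36479851e+00  2.91440753e-01]
1.5707963267948966 (0.4, -0.15) [-3.85693386e-01  4.05877495e-02  1.73617802e+00 -4.44089210e-16
  1.36482688e+00 -3.85693386e-01]
1.5707963267948966 (0.4, -0.3) [-6.66503137e-01  1.61131601e-01  1.59786489e+00 -4.44089210e-16
  1.38259616e+00 -6.66503137e-01]
-1.5707963267948966 (0.36, 0.12) None
-1.5707963267948966 (0.4, -0.15) None
-1.5707963267948966 (0.4, -0.3) [-6.66503137e-01  1.61131601e-01  1.59786489e+00 -4.44089210e-16
  1.38259616e+00  2.47508952e+00]
```

```bash
python3 - <<'E'
from h import *
import pickle
D={}
for n,p in (("w1",[.40,.15,.30]),("w2",[.40,-.2,.30])):
    bot.move_ptp(p,R(np.pi)); c=cam("wrist"); im=bot.capture("wrist")
    cv2.imwrite(f"pics/{n}.png",im[:,:,::-1]); D[n]=c
pickle.dump(D,open("cams.pkl","wb")); print(bot.read_t())
E
```

```text
3.3083
```

View pics/w1.png

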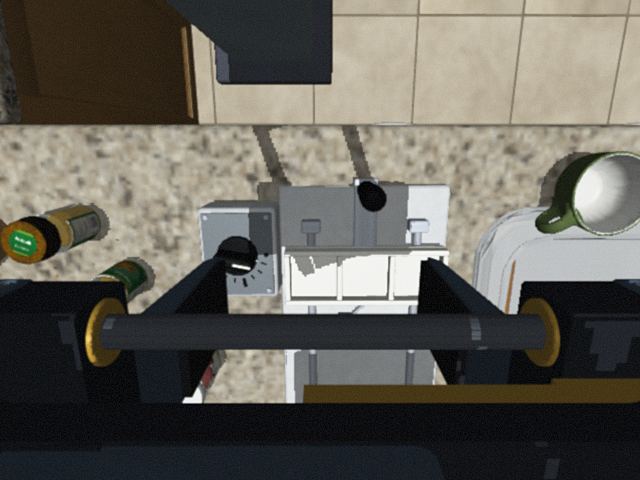

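View pics/w2.png

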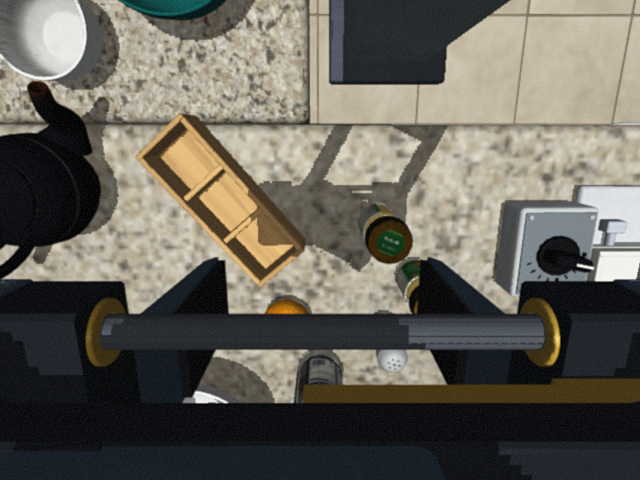

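```bash
python3 - <<'E'
from h import *
import pickle
D=pickle.load(open("cams.pkl","rb"))
def p(n,k,L,z): print(n,[ray(D[k],q,z)[:2].round(4).tolist() for q in L])
p("B","w2",[(390,241)],.105); p("Bw1","w1",[(23,240)],.105)
p("caddy","w2",[(183,116),(138,158),(262,285),(304,249)],.049)
p("dial","w1",[(237,256)],.061);p("dial2","w2",[(560,256)],.061)
p("ptr","w2",[(592,266),(540,247)],.087)
p("handle","w1",[(371,196)],.106)
p("deck","w1",[(286,247),(448,247),(286,303)],.052)
for n,q in (("A",[.495,-.0886,.105]),("shaker",[.565,-.119,.09]),("handle",[.383,.193,.106])):print(n,[proj(D[k],q).round(0) for k in D])
E
```

```text
B [[0.4254, -0.1352]]
Bw1 [[0.4241, -0.1349]]
caddy [[0.3093, -0.3413], [0.3511, -0.3921], [0.4929, -0.2684], [0.4501, -0.22]]
dial [[0.454, 0.0576]]
dial2 [[0.4543, 0.0579]]
ptr [[0.4567, 0.0753], [0.4365, 0.0193]]
handle [[0.3816, 0.1948]]
deck [[0.4464, 0.11], [0.4463, 0.2883], [0.5132, 0.1084]]
A [array([ 84., 309.]), array([433., 308.])]
shaker [array([ 74., 362.]), array([397., 361.])]
handle [array([369., 197.]), array([748., 197.])]
```

Both wrist views agree with the top view to about 2 mm. There are two jars, and the caddy is empty. Next I put jar B in the left nest.

```bash
cat >> h.py <<'E'
RP=R(np.pi)
def pick(x,y,zb,g=.065,op=.070):
    bot.move_gripper(op)
    bot.move_ptp([x,y,.26],RP); bot.line_to([x,y,zb+g],.15)
    bot.move_gripper(0.0); w=bot.read_gripper_width()
    bot.line_to([x,y,.27],.15)
    print("pick w",w,bot.read_gripper_width(),bot.read_grip_force(),bot.read_t()); return bot.read_gripper_width()>.035
def place(x,y,zb,g=.065,op=.062):
    bot.move_ptp([x,y,.27],RP); bot.line_to([x,y,zb+g+.03],.15)
    bot.line_to([x,y,zb+g+.002],.04); print("F",bot.read_contact_force().round(1))
    bot.move_gripper(op); bot.line_to([x,y,.27],.15); print("t",bot.read_t())
E
python3 - <<'E'
from h import *
if pick(.4253,-.1353,0):
    bot.move_ptp([.479,.2555,.27],RP)
    place(.479,.2555,.036)
cv2.imwrite("pics/s1.png",bot.capture("side")[200:440,180:500,::-1]); print(bot.read_position())
E
```

```text
pick w 0.043517996914073 0.043734415296628006 29.995232226792723 7.7417
F [ 0.1  0.1 -0.7]
t 13.1417
[0.4785328  0.25527057 0.26894594]
```

View pics/s1.png

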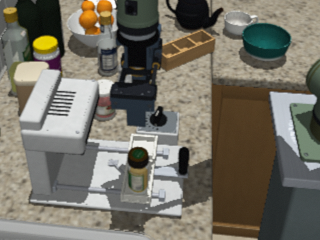

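The side view shows the jar upright in the left nest at crop (138,165). Jar A goes next, then a check of both lids.

```bash
python3 - <<'E'
from h import *
if pick(.495,-.0878,0):
    bot.move_ptp([.481,.1375,.27],RP)
    place(.481,.1375,.036)
bot.move_ptp([.36,.0,.30],RP)
im=bot.capture("top");cv2.imwrite("pics/t2.png",cv2.resize(im[225:335,185:335,::-1],None,fx=5,fy=5,interpolation=cv2.INTER_CUBIC)); print(bot.read_t())
hsv=cv2.cvtColor(im,cv2.COLOR_RGB2HSV);m=cv2.inRange(hsv,(50,120,60),(80,255,255))
n,_,s,ct=cv2.connectedComponentsWithStats(m);c=cam("top")
for i in range(1,n):
    if s[i,4]>15 and 180<ct[i,0]<330: print(ct[i],s[i,4],ray(c,ct[i],.141).round(4))
E
```

```text
pick w 0.043957168093596954 0.043416961130543844 29.97999881103169 18.3417
F [ 0.2 -0.  -0.3]
t 23.175
23.9917
[250.203125 267.265625] 64 [0.4815 0.1363 0.141 ]
[201.05970149 271.3880597 ] 67 [0.48   0.2544 0.141 ]
```

View pics/t2.png

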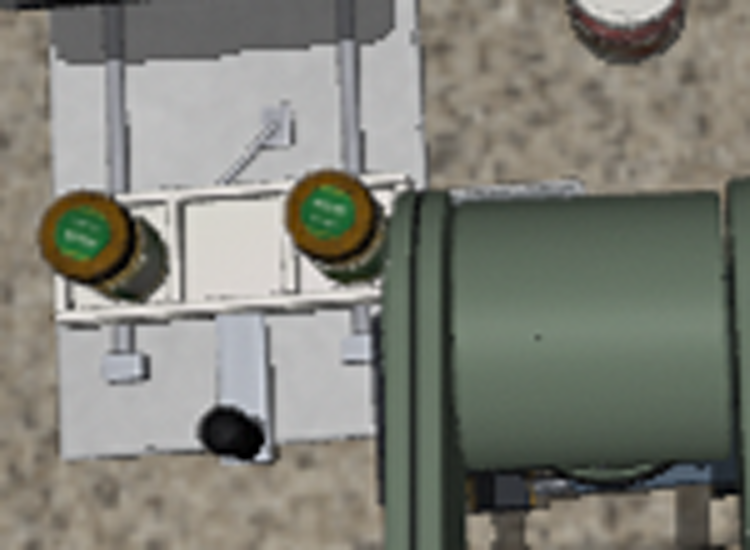

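Both jars stand in the outer nests, lids at crop (85,237) and (330,210), and the handle top is at (231,433). Now I push the carriage home.

```bash
python3 - <<'E'
from h import *
x,y=.382,.194
bot.move_gripper(.06)
bot.move_ptp([x,y,.2],RP); bot.line_to([x,y,.087],.1)
f0=bot.read_contact_force()
bot.move_gripper(0.0); print("w",bot.read_gripper_width(),"F",(bot.read_contact_force()-f0).round(1))
for d in (.02,.045,.07,.1,.125,.134,.137):
    bot.line_to([x+d,y+.015*d,.087],.06); print(d,bot.read_contact_force().round(1),bot.read_position().round(4))
bot.pause(.3);print(bot.read_contact_force().round(1))
bot.move_gripper(.06);print(bot.read_contact_force().round(1),bot.read_t())
E
```

```text
w 0.024093438638743525 F [-3.9 18.5 -3.9]
0.02 [-0.8 16.3 -5. ] [0.403  0.1985 0.0872]
0.045 [ 0.7 15.2 -4.9] [0.4283 0.1987 0.0872]
0.07 [ 2.2 12.8 -5.6] [0.4536 0.1989 0.0872]
0.1 [ 2.6 11.5 -6.2] [0.484  0.1991 0.0872]
0.125 [ 3.9 11.  -5.9] [0.5095 0.1993 0.0872]
0.134 [-0.1 10.4 -2.9] [0.5171 0.1994 0.0872]
0.137 [-7.  11.   2.7] [0.5171 0.1993 0.0871]
[-6.1 10.5  2.1]
[-0.8 -1.  -0.1] 31.4417
```

The carriage is home: it stopped at 0.134 m of travel with contact force at the stop. I turn the dial next.

```bash
cat >> h.py <<'E'
DX,DY=.4538,.0575; YAW=.01; DZ=.079
RD=lambda th: R(np.pi/2-(th-YAW))
def dial(a,b,step=.15):
    bot.move_gripper(.05); bot.move_ptp([DX,DY,.2],RD(a)); bot.line_to([DX,DY,DZ],.1)
    f0=bot.read_contact_force(); bot.move_gripper(0.); print("w",bot.read_gripper_width(),"F",(bot.read_contact_force()-f0).round(1))
    for th in np.linspace(a,b,int(abs(b-a)/step)+2)[1:]:
        bot.move_ptp([DX,DY,DZ],RD(th)); print(round(th,2),bot.read_contact_force().round(1),bot.read_wrist_torque().round(2))
E
python3 - <<'E'
from h import *
p=bot.read_position(); bot.line_to([p[0],p[1],.2],.15)
dial(.3,1.396)
bot.pause(.3);bot.move_gripper(.05);bot.line_to([DX,DY,.2],.15);bot.move_ptp([.38,.03,.28],RP)
c=cam("wrist");im=bot.capture("wrist")[:,:,::-1];cv2.imwrite("pics/d1.png",im[100:340,180:500].repeat(2,0).repeat(2,1))
print(proj(c,[DX,DY,.087]),bot.read_t())
import pickle;pickle.dump(c,open("c2.pkl","wb"))
E
```

```text
w 0.013445406606166698 F [ 1.2 -1.4 -0.4]
0.44 [ 0.4 -0.3  1.5] [-0.24 -0.07 -0.08]
0.57 [ 1.7 -0.4  1.2] [-0.29 -0.12 -0.06]
0.71 [ 1.3 -1.5  1.9] [-0.37 -0.18  0.01]
0.85 [ 2.2 -1.   0.9] [-0.43 -0.16 -0.08]
0.98 [ 2.2 -0.6  2.2] [-0.44 -0.27 -0.05]
1.12 [ 1.8 -2.7  2.3] [-0.43 -0.26 -0.06]
1.26 [ 3.3 -1.4  2.7] [-0.45 -0.28 -0.02]
1.4 [ 2.6 -1.7  2.8] [-0.41 -0.27 -0.06]
[351.03293113 289.57434147] 42.7917
```

View pics/d1.png

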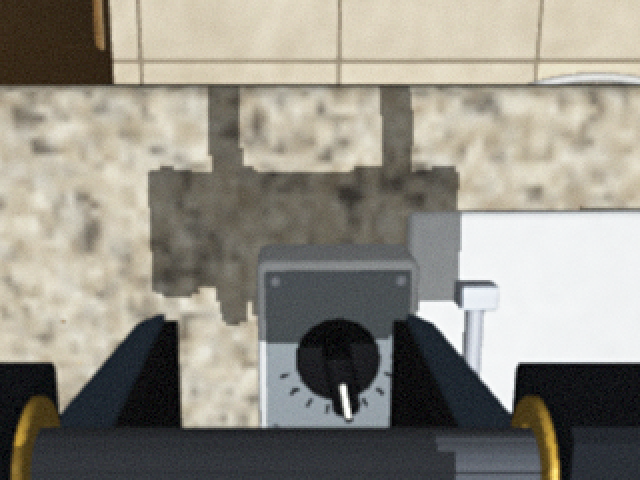

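The white pointer runs from (343,385) to (349,419), over the hidden fourth tick. It lies between the third tick at (363,404) and the fifth at (326,408). I'll check the angle numerically, let the dwell run, then turn it back to off.

```bash
python3 - <<'E'
from h import *
import pickle
c=pickle.load(open("c2.pkl","rb"))
a,b=[ray(c,np.array(q)/2+[180,100],.087) for q in ((343,385),(349,419))]
d=b-a;th=np.arctan2(d[0],d[1])+YAW;print(a,b,"dial",th)
ang=[np.arctan2(*(ray(c,np.array(q)/2+[180,100],.054)-ray(c,np.array((338,358))/2+[180,100],.061))[:2]) for q in ((363,404),(326,408))];print(ang)
if 1.31<th<1.48:
    bot.pause(3)
    dial(1.396,-.06)
    bot.pause(.2);print(bot.read_wrist_torque());bot.move_gripper(.05);bot.line_to([DX,DY,.2],.15);bot.move_ptp([.38,.03,.28],RP)
    im=bot.capture("wrist")[:,:,::-1];cv2.imwrite("pics/d2.png",im[100:340,180:500].repeat(2,0).repeat(2,1));print(bot.read_t())
E
```

```text
[0.45688486 0.05801642 0.087     ] [0.47507046 0.06134518 0.087     ] dial 1.399757215217121
[np.float64(1.1100773972337283), np.float64(1.7428617616218818)]
w 0.013815711269293908 F [0.2 0.3 0.8]
1.25 [ 0.2 -1.8  0.7] [-0.28  0.18  0.1 ]
1.1 [-0.1 -1.5  2.5] [-0.35  0.13  0.01]
0.96 [-0.3 -2.9  1.9] [-0.5   0.14  0.06]
0.81 [ 0.4 -3.   1.9] [-0.64  0.09  0.04]
0.67 [ 1.  -3.   2.1] [-0.8   0.    0.02]
0.52 [-0.  -4.3  1.9] [-0.95 -0.04  0.04]
0.38 [ 1.3 -4.7  1.4] [-1.07 -0.11  0.03]
0.23 [ 1.9 -4.5  1.9] [-1.06 -0.16 -0.02]
0.09 [ 1.6 -5.3  0.7] [-1.1  -0.17 -0.04]
-0.06 [ 1.8 -6.   0.4] [-1.23 -0.22 -0.94]
[-1.19851136 -0.2059209  -1.01857242]
56.5083
```

View pics/d2.png

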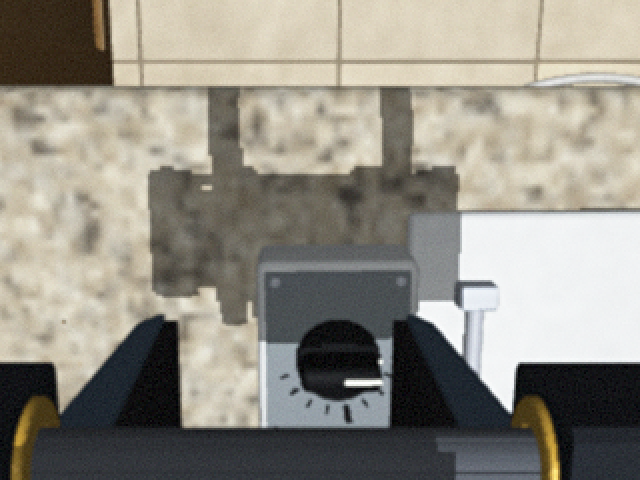

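The pointer now lies level to the right, from (345,382) to (382,382), and the stop torque was felt, so the dial is off. I draw the carriage out.

```bash
python3 - <<'E'
from h import *
x,y=.517,.1996
bot.move_gripper(.06)
bot.move_ptp([.42,y,.2],RP); bot.move_ptp([x,y,.2],RP); bot.line_to([x,y,.087],.1)
bot.move_gripper(0.0); print("w",bot.read_gripper_width(),"F",bot.read_contact_force().round(1))
for d in (.02,.045,.07,.1,.125,.135,.139):
    bot.line_to([x-d,y-.007*d,.087],.06); print(d,bot.read_contact_force().round(1),bot.read_position().round(4))
bot.pause(.3)
bot.move_gripper(.06);print(bot.read_contact_force().round(1),bot.read_position())
p=bot.read_position();bot.line_to([p[0],p[1],.2],.15)
bot.move_ptp([.36,.0,.30],RP);im=bot.capture("top");cv2.imwrite("pics/t3.png",cv2.resize(im[215:335,185:485,::-1],None,fx=2.6,fy=2.6,interpolation=cv2.INTER_CUBIC)); print(bot.read_t())
hsv=cv2.cvtColor(im,cv2.COLOR_RGB2HSV);m=cv2.inRange(hsv,(50,120,60),(80,255,255))
n,_,s,ct=cv2.connectedComponentsWithStats(m);c=cam("top")
for i in range(1,n):
    if s[i,4]>15 and 180<ct[i,0]<330: print(ct[i],s[i,4],ray(c,ct[i],.141).round(4))
E
```

```text
w 0.02383368993659725 F [ 0.7 -1.2  0.8]
0.02 [ 1.1 -1.1  0.4] [0.4971 0.1994 0.0871]
0.045 [-0.3 -1.1  1.6] [0.4714 0.1992 0.0871]
0.07 [-2.1 -1.8  3.3] [0.4462 0.199  0.087 ]
0.1 [-3.7 -1.7  4.6] [0.4159 0.1988 0.087 ]
0.125 [-4.1 -1.4  6.1] [0.3899 0.1986 0.087 ]
0.135 [ 1.8 -3.7  1.5] [0.382  0.1986 0.087 ]
0.139 [12.4 -7.2 -7.5] [0.3819 0.1986 0.0871]
[-0.   0.1  0.5] [0.37792372 0.19867579 0.0869975 ]
66.3333
[250.23809524 267.28571429] 63 [0.4815 0.1362 0.141 ]
[201.06060606 271.31818182] 66 [0.4802 0.2544 0.141 ]
```

View pics/t3.png

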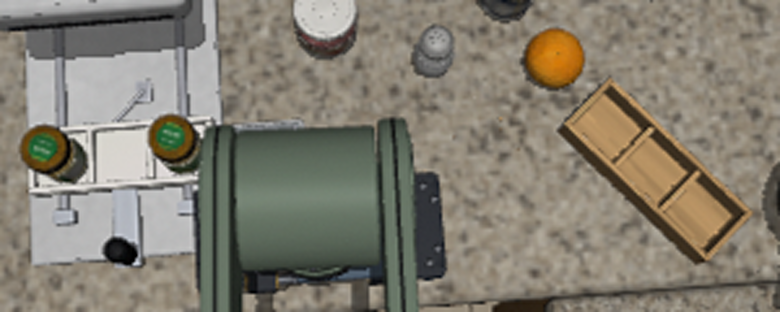

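The carriage is out at the stop (12 N) with the jars standing. The caddy has been knocked: its corners are now at crop (609,80), (560,126), (702,262) and (750,213). I re-measure it, then transfer the jars and check that it hasn't moved again before each placing.

```bash
cat >> h.py <<'E'
def cmask():
    im=bot.capture("top"); m=cv2.inRange(cv2.cvtColor(im,cv2.COLOR_RGB2HSV),(8,60,60),(22,200,255)); m[:225]=0;m[345:]=0;m[:,:385]=0;m[:,500:]=0
    n,l,s,ct=cv2.connectedComponentsWithStats(m); i=1+np.argmax(s[1:,4])
    pts=cv2.findNonZero((l==i).astype(np.uint8)); return ct[i],s[i,4],cv2.minAreaRect(pts)
E
python3 - <<'E'
from h import *
c=cam("top")
P=np.array([ray(c,np.array(q)/2.6+[185,215],.049) for q in ((609,80),(560,126),(702,262),(750,213))])[:,:2]
ctr=P.mean(0);u=(P[0]+P[1]-P[2]-P[3]);print(P.round(4),ctr,np.linalg.norm(u)/2,np.linalg.norm(P[0]-P[1]));u/=np.linalg.norm(u);t=np.arctan2(u[1],u[0]);print(u,t)
ct,a,r=cmask();print(ct,a,r)
b=[ray(c,q,.049)[:2].round(4) for q in cv2.boxPoints(r)];print(b,np.mean(b,0))
print("up",ctr+.062*u,"mid",ctr,bot.ik([*(ctr+.062*u),.2],R(t)))
E
```

```text
[[ 0.522  -0.2938]
 [ 0.4791 -0.24  ]
 [ 0.3358 -0.3639]
 [ 0.3797 -0.4168]] [ 0.42916267 -0.32860511] 0.18876541293769766 0.06882272728645925
[0.75643528 0.65406855] 0.7129505953294992
[436.94484912 280.58896982] 1922 ((436.7687683105469, 280.98028564453125), (76.5599365234375, 30.014978408813477), 43.53120040893555)
[array([ 0.4741, -0.235 ]), array([ 0.5274, -0.2947]), array([ 0.3806, -0.4205]), array([ 0.3298, -0.361 ])] [ 0.427975 -0.3278  ]
up [ 0.47606166 -0.28805286] mid [ 0.42916267 -0.32860511] [-5.64811660e-01  3.09772298e-01  1.65215120e+00 -4.44089210e-16
  1.17966915e+00  2.93034071e-01]
```

```bash
cat >> h.py <<'E'
def stow(x,y,t,g=.066,zb=.008):
    r=R(t); bot.move_ptp([x,y,.27],r); bot.line_to([x,y,zb+g+.05],.15); bot.line_to([x,y,zb+g+.001],.04)
    print("F",bot.read_contact_force().round(1)); bot.move_gripper(.062); bot.line_to([x,y,.27],.15)
E
python3 - <<'E'
from h import *
ctr=np.array([.4290,-.3284]);t=.713;u=np.array([np.cos(t),np.sin(t)])
if pick(.481,.137,.036):
    bot.move_ptp([.40,.1,.27],RP); ct,a,_=cmask(); d=ct-[436.94,280.59]; print("shift",d,a)
    if np.hypot(*d)<1.5: stow(*(ctr+.062*u),t)
bot.move_ptp([.36,.05,.27],RP)
im=bot.capture("top");cv2.imwrite("pics/t4.png",cv2.resize(im[215:335,185:485,::-1],None,fx=2.6,fy=2.6,interpolation=cv2.INTER_CUBIC)); print(bot.read_t(),cmask())
E
```

```text
pick w 0.04355857073005413 0.04364596223210299 30.000446462072432 70.55
shift [-0.23971042  0.1884749 ] 2072
F [-0.3 -0.8 -1.2]
78.5583 (array([439.45780969, 283.33812089]), np.int32(1671), ((436.88641357421875, 280.9815368652344), (76.473876953125, 30.525440216064453), 44.23609924316406))
```

View pics/t4.png

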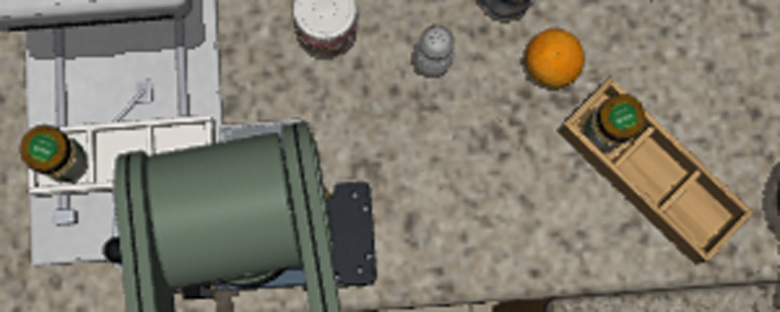

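The first jar stands in the upper compartment, lid at (621,117), and the caddy hasn't moved. The second jar goes in the middle compartment.

```bash
python3 - <<'E'
from h import *
ctr=np.array([.4290,-.3284]);t=.713
if pick(.4795,.255,.036):
    bot.move_ptp([.40,.1,.27],RP); ct,a,r=cmask(); d=ct-[439.46,283.34]; print("shift",d,r)
    if np.hypot(*d)<1.5: stow(*ctr,t)
bot.move_ptp([.36,0,.35],RP)
im=bot.capture("top");a=cv2.resize(im[215:335,185:485,::-1],None,fx=2.6,fy=2.6);b=im=bot.capture("side")[180:440,180:500,::-1]
b=cv2.copyMakeBorder(b,0,0,0,780-320,cv2.BORDER_CONSTANT);cv2.imwrite("pics/t5.png",np.vstack([a,b])); print(bot.read_t())
m=cv2.inRange(cv2.cvtColor(bot.capture("top"),cv2.COLOR_RGB2HSV),(50,120,60),(80,255,255))
n,_,s,ct=cv2.connectedComponentsWithStats(m);c=cam("top")
for i in range(1,n):
    if s[i,4]>15 and 380<ct[i,0]<480 and ct[i,1]<330:
        q=ray(c,ct[i],.113)[:2]-ctr; print("caddy xy",R(t)[:2,:2].T@q*[1,-1])
E
```

```text
pick w 0.04361931776319701 0.043877304163582605 29.999376695486717 82.9167
shift [-0.40410625  0.24826785] ((436.88641357421875, 280.9815368652344), (76.473876953125, 30.525440216064453), 44.23609924316406)
F [ 0.3  0.1 -1.4]
91.4
caddy xy [ 0.06110839 -0.00148127]
caddy xy [-0.00110572 -0.00101131]
```

View pics/t5.png

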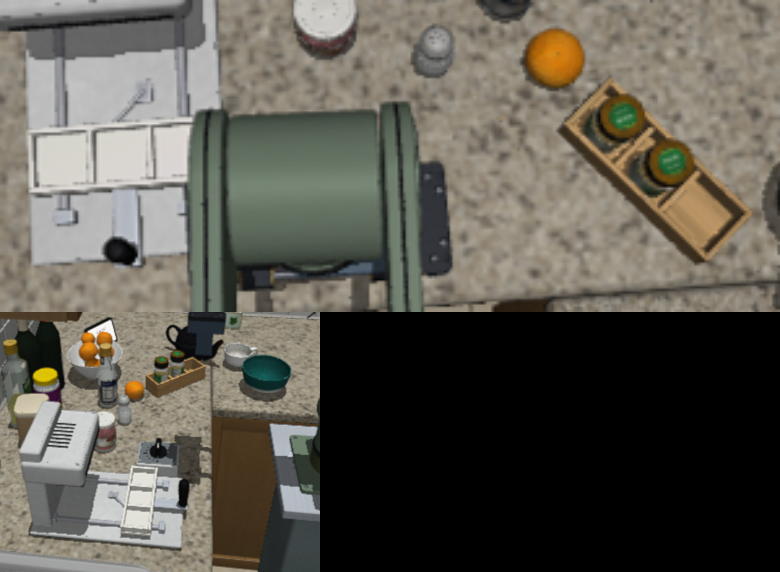

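Both jars stand upright in the caddy, lids at (622,117) and (670,160). The carriage is out and the dial is off, so I hand the job in.

```bash
python3 -c "
from cell import bot
print(bot.finish_job())"
```

```text
the job is handed in; nothing more can be done
None
```

I sealed both spice jars (only two were present) and handed the job in: both stand upright in the caddy, the carriage is out and the dial is at off; `finish_job()` returned no verdict.

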